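# Stow the alms dish under the supply box and bolt it in

### The job

Put the pewter alms dish away in the low bay beneath the pine supply box: draw the brass bolt right back, slide the dish in under the box, bowl first and upright, until all of it, lug included, is behind the line of the bolt, then shoot the bolt fully home across the mouth so that its end is through the far eyelet. Leave the other things on the counter and on the box where they stand.

Things in the scene. Friction and masses are not known exactly. Their poses are not given: they have to be found in the camera images.
- bay: Pine supply box on two side cheeks 42 mm thick, fixed; under it a low bay whose mouth faces away from the robot. 155 mm deep (x), 200 wide (y), 132 high. Origin: on the counter, mid-mouth, in the plane of the box's front; x points into the bay (towards the robot), z up. Bay: no sill (floor is the counter), 116 mm wide between the cheeks, 62 mm high, 140 mm deep to its back wall.
- front_edge (a point): Middle of the lower front edge of the box over the mouth (bay x = 0, y = 0, z = 62 mm); axes as the bay's. From here up to z = 132 mm the box's upright front overhangs the bay (the lid juts out 2 mm).
- far_eyelet (a point): Centre of the 14 mm hole of the brass eyelet that receives the bolt's end, at bay x = -40, y = +64, z = 30 mm; axes as the bay's. Two guide eyelets like it stand at y = -64 and -96 mm. Each is 8 mm wide (y), reaches from the cheek out to x = -52 mm, and is 18 to 42 mm above the counter. They leave 120 mm between them before the mouth.
- bolt (a joint): Brass draw bolt, a rod 10 mm thick sliding in the eyelets at bay x = -40, z = 30 mm. 0 = fully home: the rod crosses the mouth, tip at bay y = +90 mm, through the far eyelet. Grows (m) as it is drawn towards the bay's -y, to a stop at 0.150, where the tip (y = -60 mm) leaves the mouth free. Slides at about 2 N and stays where it is left.
- bolt_grip (a point): Grip point on the bolt's upright brass thumb-piece, 58 mm above the counter, on its middle line. The thumb-piece is 12 mm thick along the slide (y), 18 mm wide (x), its top 76 mm above the counter. It is at bay x = -40 mm, y = -135 mm minus the joint value. Axes as the bay's.
- dish: Pewter alms dish, loose, about 0.35 kg: a round bowl 104 mm across the rim and 24 mm high; origin under the bowl's centre. From the rim a flat arm 12 mm wide (z 14 to 22 mm) runs along the dish's -x to an upright lug. All of it is behind the bolt when the lug points out of the mouth and the bowl's centre is at bay x = 53 to 88 mm (88: against the back wall).
- lug (a point): Grip point on the dish's upright lug, 80 mm from the bowl's centre along the dish's -x, 36 mm above its underside. The lug is 12 mm thick (dish y), 16 mm long (x), z 14 to 46 mm. Axes as the dish's. Stowed, it is close before the box's front: an upright gripper would strike the box, so lean it back, fingers pointing into the bay.
- candlestick: brass pricket candlestick, verdigris-streaked, foot 86 mm across, 150 mm tall with its spike; origin under its foot. Bystander.
- cruet_a: clear glass cruet with faceted stopper, 60 mm across, 128 mm tall; origin under its foot. Bystander.
- cruet_b: clear glass cruet with faceted stopper, 60 mm across, 140 mm tall; origin under its foot. Bystander.
- snuffer: brass bell snuffer on a short walnut handle, lying along its x axis, 185 mm long, 38 mm high at the bell (+x end). Bystander.
- handbell: small brass handbell with wooden handle standing on top of the supply box, 54 mm across, 88 mm tall; origin under its mouth. Bystander.
- book: closed cloth-bound book lying flat, 90 x 130 x 26 mm. Bystander.
- candle_stub: plain wax candle stub standing, 42 mm across, 55 mm tall. Bystander.
There are look-alikes about, which are no part of the job. What is shaped like the dish but orange or purple is not meant.

How it is judged:
On the way, in this order (a step that is already met when the one before it is completed fails the run):
1. the bolt is drawn right back out of the mouth (value of joint bolt above 0.135 m), for 0.1 s.
2. the dish is in the bay, upright on the counter, all of it behind the line of the bolt (x of dish in the frame of bay between 0.052 and 0.095 m and y of dish in the frame of bay between -0.015 and 0.015 m and z of dish in the frame of bay below 0.006 m and angle between dish's own z axis and vertical below 0.08 rad and value of joint bolt above 0.12 m), for 0.2 s.
3. the bolt is shot home, its end through the far eyelet (value of joint bolt below 0.012 m), for 0.2 s.
At the end, for the whole second after the job is handed in: The bolt is within 12 mm of fully home (end through the far eyelet) and the dish stands still and upright on the counter in the bay, wholly behind the bolt: bowl's centre 52 to 95 mm inside the mouth and within 15 mm of the bay's middle line (x of dish in the frame of bay between 0.052 and 0.095 m and y of dish in the frame of bay between -0.015 and 0.015 m and z of dish in the frame of bay below 0.006 m and angle between dish's own z axis and vertical below 0.08 rad and value of joint bolt below 0.012 m and linear speed of dish below 0.02 m/s); the robot touches nothing.
It fails at once if one of the bystanders is moved from its place by more than 30 mm (distance of any of candlestick, cruet_a, cruet_b, snuffer, handbell, book, candle_stub from where it was at the start of the episode above 0.03 m).
It fails at once if the dish is tipped by more than 0.5 rad (angle between dish's own z axis and vertical above 0.5 rad).
It also fails if it takes over 72 s, if anything falls off the work surface, if the arm or the gripper's body presses on something with over 40 N, if the wrist force passes 120 N, or if a joint passes its speed limit or range.

### The arm

A 6-joint arm with a two-finger parallel gripper is mounted at the origin on the work surface. World frame = base frame: x ahead of the robot, y to its left, z up, the work surface at z = 0. Lengths are in m, angles in rad, forces in N, time in s.
With the tool pointing down it reaches from about 0.3 to 0.775 m from the base axis. Payload 14.6 kg.
Tool frame: the origin (TCP) lies between the finger pads; the fingertips stand 8 mm ahead of it and the grasp point (between the pads) lies 11 mm behind it; z points along the fingers, y is the direction in which the jaws open and shut (so a half turn about z gives the same grasp; the last joint's range is limited). The gripper opens to 94 mm and grips with 3 to 60 N. Pads are 16 mm wide; open, the fingers measure 119 mm over their backs; the gripper's body (75 mm by 177 mm) begins 78 mm behind the grasp point.
Start: joints at [1.045, 0.3, 1.521, -0, 1.321, -0.067], TCP at [0.244, 0.493, 0.213] pointing down, gripper open.
Joint ranges: [-3.03, 3.03], [-0.79, 2.21], [0.23, 2.52], [-1.04, 4.18], [0, 3.07], [-2.55, 2.55]. Speed limits (rad/s): [2.22, 2.22, 2.57, 3.14, 3.14, 3.14].

### API

Orientations are given as [roll, pitch, yaw] about the fixed x, y, z axes, in that order (R = Rz(yaw) Ry(pitch) Rx(roll)).
In Python, from station import ctrl, viewer, workorder gives the robot as it stands.
- The arm moves only by the tool play_rows, never from a script. Its argument "commands" is a list of rows, each an object of numbers: "dx", "dy", "dz": the shift along the tool's x, y, z in m; "ax", "ay", "az": the turn, a rotation vector about the tool's x, y, z in degrees. In form: [{"dx": .., "dy": .., "dz": .., "ax": .., "ay": .., "az": ..}, ...]. A call has exactly 5 rows; each row shifts and turns the pose as measured when the row begins, along the tool's axes as they then stand; what a row does not reach is not made up. A row lasts 1/12 s, in which the tool goes at most 41.7 mm and 7.16 degrees, less where a joint would pass 70% of its speed; a pose out of reach is approached as far as the arm can. A call with a gripper value outside its range is refused whole. "claw" is the opening, from 0 (shut) to 1 (fully open), set as the call begins (left out, the last holds). The fingers move at their own pace and stop on an object; "squeeze" is the grip in N (left out, the last holds). Time passes only in rows, so rows that do not move let the fingers close, or fill a call up. It gives the time, the measured TCP pose, the force and the opening at its end, in the units of the state.
- ctrl.get_obs(): the state, without advancing time (a new reading comes with each control period).
- viewer.camera(name): name is "side" or "top" or "wrist"; returns the picture (480x640x3 uint8, red, green, blue); there is no depth.
- viewer.camera_model(name): a dict with "K" (3x3 intrinsics, pixels), "pose" (4x4, takes a point from camera to world coordinates); the wrist camera has in their place "T_tool_cam" (4x4, takes a point from camera to tool coordinates, whose origin is the TCP and whose axes are the flange's). Camera axes: x right, y down, z forward; pixel columns grow to the right and rows downward; lengths in m; the calibration is good to about 2 mm. A picture is of the moment at which its call begins: read the wrist's pose just before it. camera_model takes no time and is no camera call.
- workorder.hand_in(): hands the job in, once; it reports no verdict.
The state is a dict: "time_s": time; "qpos": joint angles; "joint_vel": joint speeds; "tau": joint torques, N m; "ee_pos": TCP position; "eef_rot": TCP orientation; "force": force on the tool from outside, world axes, zero at the start; "moment": the same for the moment, N m; "grip_width": finger opening in m.
Only numpy, scipy, OpenCV 4.12 (cv2) and the standard library are available. Lean on these libraries where they do the work, as an engineer would, in place of code of your own. Each camera call takes 0.05 s, during which the arm holds its last target. There are 200 camera calls.

## Working session

There is one attempt and no reset: what is moved stays moved. The work goes in short steps, Python scripts to look and compute and a tool call to move; the robot and the scene stay as the last step left them, time stands still between calls to the robot, and variables do not carry over. Pictures are saved under pics/ and viewed, about 8 in all and at most 12, crops included, and the job is handed in when it is done.

Besides the shell and the picture viewer there is one more tool, called after "Call:" in YAML: its name, and indented under it one key for each argument. play_rows: Moves the arm, as the interface text tells. Its arguments: {"type":"object","properties":{"commands":{"type":"array","items":{"type":"object","properties":{"dx":{"type":"number"},"dy":{"type":"number"},"dz":{"type":"number"},"ax":{"type":"number"},"ay":{"type":"number"},"az":{"type":"number"}}}},"claw":{"type":"number"},"squeeze":{"type":"number"}},"required":["commands"]}

```bash
mkdir -p pics && ls && python3 - <<'E'
from station import ctrl, viewer
import cv2,numpy as np
np.set_printoptions(precision=4,suppress=True)
for n in("side","top"):
    cv2.imwrite(f"pics/{n}0.png",viewer.camera(n)[:,:,::-1]); m=viewer.camera_model(n); print(n,m["K"],m["pose"])
print(viewer.camera_model("wrist"))
o=ctrl.get_obs(); print(o)
E
```

```text
pics
side [[600.8152   0.     316.224 ]
 [  0.     600.8152 239.5265]
 [  0.       0.       1.    ]] [[ 0.9086 -0.2456  0.3378  0.0169]
 [-0.4174 -0.5649  0.7118 -1.2034]
 [ 0.016  -0.7877 -0.6158  1.1169]
 [ 0.      0.      0.      1.    ]]
top [[501.1899   0.     315.3074]
 [  0.     501.1899 234.361 ]
 [  0.       0.       1.    ]] [[ 0.0158 -0.9839  0.1781  0.3442]
 [-0.9999 -0.0153  0.0044 -0.0475]
 [-0.0016 -0.1782 -0.984   1.3889]
 [ 0.      0.      0.      1.    ]]
{'K': array([[406.4329,   0.    , 315.6056],
       [  0.    , 406.4329, 243.35  ],
       [  0.    ,   0.    ,   1.    ]]), 'T_tool_cam': array([[-0.0017, -0.9733, -0.2297,  0.0656],
       [ 1.    , -0.0016, -0.0003,  0.0001],
       [-0.    , -0.2297,  0.9733, -0.1699],
       [ 0.    ,  0.    ,  0.    ,  1.    ]])}
{'time_s': 0.1, 'qpos': array([ 1.0454,  0.3004,  1.5215, -0.    ,  1.3207, -0.0666]), 'joint_vel': array([ 0.0005, -0.0007, -0.001 , -0.0012, -0.0009,  0.0022]), 'tau': array([  0.0001, -53.2644, -35.3287,   0.0709,   0.0235,  -0.0001]), 'ee_pos': array([0.2434, 0.4929, 0.2129]), 'eef_rot': array([-3.1405, -0.0001,  2.6828]), 'force': array([ 0.4241, -0.0145, -0.3084]), 'moment': array([-0.0036, -0.0073, -0.0081]), 'grip_width': 0.09393533302112084}
```

View pics/top0.png

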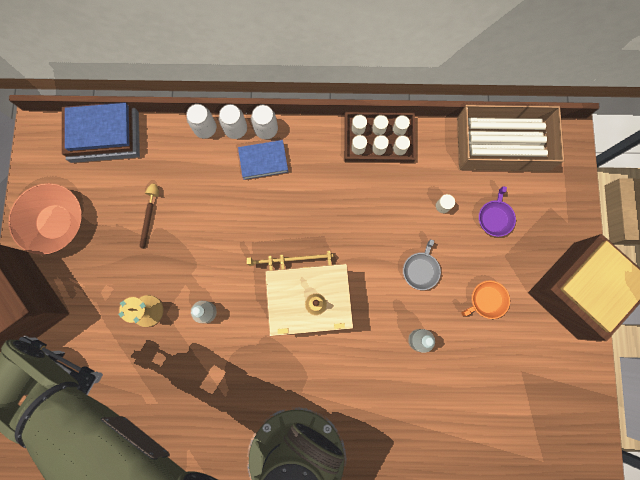

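View pics/side0.png

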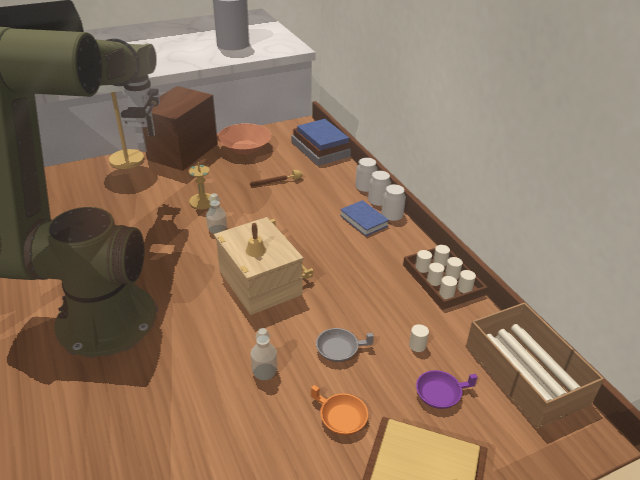

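The top view shows the box lid at about (310,300), the bolt in front of it with its thumb-piece at (250,261), and the far eyelet at (332,257). There are three dish shapes: grey (422,270), purple (497,217) and orange (490,300). Only the grey one is pewter, so that is the one meant. I'll measure now and confirm it in a crop.

```bash
cat > h.py <<'E'
import numpy as np,cv2
from scipy.spatial.transform import Rotation as R
from station import ctrl,viewer
np.set_printoptions(precision=4,suppress=True)
def tool():
    o=ctrl.get_obs();T=np.eye(4);T[:3,:3]=R.from_euler('xyz',o['eef_rot']).as_matrix();T[:3,3]=o['ee_pos'];return T
def cam(n):
    m=viewer.camera_model(n);T=tool()@m['T_tool_cam'] if n=='wrist' else m['pose'];return m['K'],T
def ray(KT,uv,z):
    K,T=KT;d=T[:3,:3]@np.linalg.solve(K,[uv[0],uv[1],1.]);c=T[:3,3];return c+d*(z-c[2])/d[2]
def pix(KT,p):
    K,T=KT;q=K@(T[:3,:3].T@(np.asarray(p)-T[:3,3]));return q[:2]/q[2]
def big(m):
    c,_=cv2.findContours(m.astype(np.uint8),cv2.RETR_EXTERNAL,cv2.CHAIN_APPROX_NONE);return max(c,key=cv2.contourArea)
E
python3 - <<'E'
from h import *
im=cv2.imread('pics/top0.png');C=cam('top');hsv=cv2.cvtColor(im,cv2.COLOR_BGR2HSV)
def roi(m,x0,y0,x1,y1):
    o=np.zeros_like(m);o[y0:y1,x0:x1]=m[y0:y1,x0:x1];return o
h,s,v=cv2.split(hsv)
print('lid hsv',hsv[285,285],'dish',hsv[270,422],'table',hsv[230,380],'bolt',hsv[260,300], hsv[261,250])
lid=big(roi((h>15)&(h<35)&(s<140)&(v>170),255,262,365,345))
rl=cv2.minAreaRect(lid);b=cv2.boxPoints(rl);print('lid',rl);P=np.array([ray(C,q,.132) for q in b]);print(P,np.linalg.norm(P-np.roll(P,1,0),axis=1))
g=roi((s<70),395,230,450,300);c=big(g);print('dish contour',cv2.boundingRect(c),cv2.minEnclosingCircle(c))
op=cv2.morphologyEx(g.astype(np.uint8),cv2.MORPH_OPEN,cv2.getStructuringElement(cv2.MORPH_ELLIPSE,(21,21)))
cb=big(op);e=cv2.fitEllipse(cb);print('bowl',e);
for z in(.012,.024):print(ray(C,e[0],z))
a=e[1][0]/2;print('diam',np.linalg.norm(ray(C,(e[0][0]-a,e[0][1]),.024)-ray(C,(e[0][0]+a,e[0][1]),.024)))
cr=np.hstack([cv2.resize(im[220:300,235:355],None,fx=4,fy=4,interpolation=2),cv2.resize(im[220:300,390:470],None,fx=4,fy=4,interpolation=2)])
cv2.imwrite('pics/crop1.png',cr)
E
```

```text
lid hsv [ 23  70 245] dish [  0   0 172] table [ 12 132 210] bolt [ 13 116  81] [ 23 122 250]
lid ((305.6728210449219, 294.84320068359375), (74.11251068115234, 86.80685424804688), 84.64418029785156)
[[ 0.4986  0.0991  0.132 ]
 [ 0.5227 -0.1189  0.132 ]
 [ 0.3394 -0.1368  0.132 ]
 [ 0.3164  0.0756  0.132 ]] [0.1837 0.2193 0.1842 0.2136]
dish contour (403, 240, 38, 50) ((424.0270690917969, 264.18231201171875), 25.79346466064453)
bowl ((421.4502868652344, 270.961181640625), (35.79591751098633, 37.45185089111328), 117.6740951538086)
[ 0.4955 -0.3353  0.012 ]
[ 0.4942 -0.3328  0.024 ]
diam 0.09770665853844972
```

View pics/crop1.png

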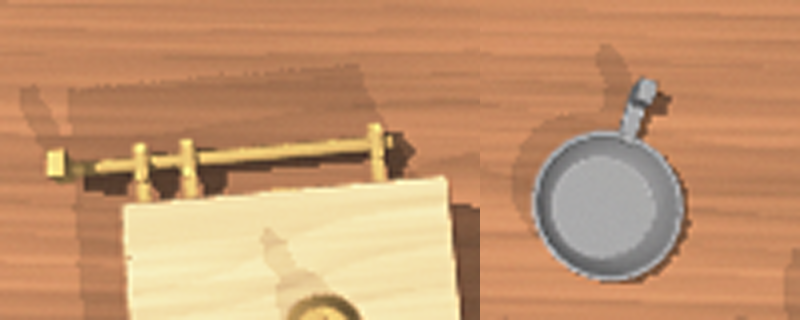

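The crop confirms the grey dish: bowl near (422,271), lug near (431,242), pointing away from the robot. The bolt is home, with the thumb-piece top at (249,261). Next I'll turn these pixels into rough positions.

```bash
python3 - <<'E'
from h import *
C=cam('top')
a=ray(C,(265.5,271.2),.132);b=ray(C,(346.5,264.5),.132);print('front lid',a,b,np.linalg.norm(a-b))
d=(b-a)/np.linalg.norm(b-a);print('yaw of bay y (deg)',np.degrees(np.arctan2(d[1],d[0])))
print('back',ray(C,(272,335),.132),ray(C,(353,327),.132))
th=ray(C,(249.3,260.7),.076);print('thumb',th);ey=ray(C,(329.5,257.5),.038);print('far eye',ey, np.linalg.norm((th-ey)[:2]),'exp .199')
dc=ray(C,(422,271.5),.022);lg=ray(C,(431.25,242.5),.046);print('dish',dc,lg,np.linalg.norm((lg-dc)[:2]),np.degrees(np.arctan2(*(dc-lg)[1::-1])))
o=ctrl.get_obs();print(o['ee_pos'],tool()[:3,:3])
E
```

```text
front lid [0.4756 0.0819 0.132 ] [ 0.4957 -0.1217  0.132 ] 0.2046209264212763
yaw of bay y (deg) -84.35405322009419
back [0.3185 0.0607 0.132 ] [ 0.3411 -0.1385  0.132 ]
thumb [0.5086 0.1314 0.076 ]
far eye [ 0.5255 -0.081   0.038 ] 0.21302066175102302 exp .199
dish [ 0.493  -0.3346  0.022 ] [ 0.5697 -0.3564  0.046 ] 0.07977620428631395 164.14727031033792
[0.2434 0.4929 0.2129] [[-0.8966  0.4428 -0.0005]
 [ 0.4428  0.8966 -0.0009]
 [ 0.0001 -0.001  -1.    ]]
```

Call:
play_rows:
  commands:
    - {"dx": -0.026, "dy": -0.014}
    - {"dx": -0.026, "dy": -0.014}
    - {"dx": -0.026, "dy": -0.014}
    - {"dx": -0.026, "dy": -0.014}
    - {"dx": -0.026, "dy": -0.014}
  claw: 0.6

```text
validation failed for argument at $.co...
```

Call:
play_rows:
  commands:
    - {"dx": -0.026, "dy": -0.014}
    - {"dx": -0.026, "dy": -0.014}
    - {"dx": -0.026, "dy": -0.014}
    - {"dx": -0.026, "dy": -0.014}
    - {"dx": -0.026, "dy": -0.014}

```text
validation failed for argument at $.co...
```

Call:
play_rows:
  commands:
    - {"dx": -0.026, "dy": -0.014}
    - {"dx": -0.026, "dy": -0.014}
    - {"dx": -0.026, "dy": -0.014}
    - {"dx": -0.026, "dy": -0.014}
    - {"dx": -0.026, "dy": -0.014}

```text
validation failed for argument at $.co...
```

Call:
play_rows:
  commands:
    - {"az": -6.5}
    - {"az": -6.5}
    - {"az": -6.5}
    - {"az": -6.5}
    - {"az": -6.5}

```text
validation failed for argument at $.co...
```

Call:
play_rows:
  commands:
    - {"dx": -0.026, "dy": -0.014, "dz": 0, "ax": 0, "ay": 0, "az": 0}
    - {"dx": -0.026, "dy": -0.014, "dz": 0, "ax": 0, "ay": 0, "az": 0}
    - {"dx": -0.026, "dy": -0.014, "dz": 0, "ax": 0, "ay": 0, "az": 0}
    - {"dx": -0.026, "dy": -0.014, "dz": 0, "ax": 0, "ay": 0, "az": 0}
    - {"dx": -0.026, "dy": -0.014, "dz": 0, "ax": 0, "ay": 0, "az": 0}
  claw: 0.6

```text
time_s: 0.52
ee_pos: [0.3285, 0.3709, 0.2107]
eef_rot: [-3.137, -0.002, 2.69]
force: [1.1, 0.3, 0.3]
grip_width: 0.0643
```

Call:
play_rows:
  commands:
    - {"dx": -0.026, "dy": -0.014, "dz": 0, "ax": 0, "ay": 0, "az": 0}
    - {"dx": -0.026, "dy": -0.014, "dz": 0, "ax": 0, "ay": 0, "az": 0}
    - {"dx": -0.026, "dy": -0.014, "dz": 0, "ax": 0, "ay": 0, "az": 0}
    - {"dx": -0.026, "dy": -0.014, "dz": 0, "ax": 0, "ay": 0, "az": 0}
    - {"dx": -0.026, "dy": -0.014, "dz": 0, "ax": 0, "ay": 0, "az": 0}

```text
time_s: 0.93
ee_pos: [0.4174, 0.2443, 0.2099]
eef_rot: [-3.135, -0.003, 2.691]
force: [-0.1, 0.1, 0.6]
grip_width: 0.0563
```

Call:
play_rows:
  commands:
    - {"dx": -0.026, "dy": -0.014, "dz": 0, "ax": 0, "ay": 0, "az": 0}
    - {"dx": -0.026, "dy": -0.014, "dz": 0, "ax": 0, "ay": 0, "az": 0}
    - {"dx": -0.026, "dy": -0.014, "dz": 0, "ax": 0, "ay": 0, "az": 0}
    - {"dx": -0.026, "dy": -0.014, "dz": 0, "ax": 0, "ay": 0, "az": 0}
    - {"dx": -0.026, "dy": -0.014, "dz": 0, "ax": 0, "ay": 0, "az": 0}

```text
time_s: 1.35
ee_pos: [0.5066, 0.1174, 0.2091]
eef_rot: [-3.134, -0.004, 2.691]
force: [-0.0, -0.0, -0.5]
grip_width: 0.056
```

Call:
play_rows:
  commands:
    - {"dx": 0, "dy": 0, "dz": 0, "ax": 0, "ay": 0, "az": -6.5}
    - {"dx": 0, "dy": 0, "dz": 0, "ax": 0, "ay": 0, "az": -6.5}
    - {"dx": 0, "dy": 0, "dz": 0, "ax": 0, "ay": 0, "az": -6.5}
    - {"dx": 0, "dy": 0, "dz": 0, "ax": 0, "ay": 0, "az": -6.5}
    - {"dx": 0, "dy": 0, "dz": 0, "ax": 0, "ay": 0, "az": -6.5}

```text
time_s: 1.77
ee_pos: [0.509, 0.1111, 0.2068]
eef_rot: [-3.137, -0.012, -3.013]
force: [-0.1, -0.1, 0.4]
grip_width: 0.0563
```

```bash
python3 - <<'E'
from h import *
K,T=cam('wrist');np.savez('w1.npz',K=K,T=T);cv2.imwrite('pics/w1.png',viewer.camera('wrist')[:,:,::-1]);print(T)
E
```

```text
[[-0.1269  0.9679  0.2171  0.4458]
 [ 0.9919  0.1251  0.0222  0.1038]
 [-0.0057  0.2181 -0.9759  0.3774]
 [ 0.      0.      0.      1.    ]]
```

View pics/w1.png

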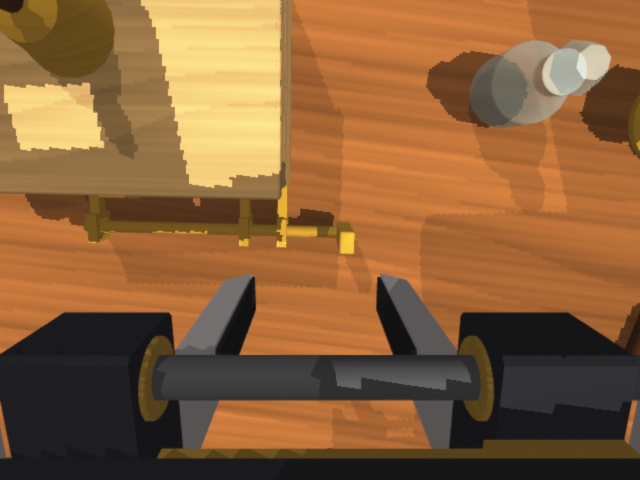

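The wrist view shows the thumb-piece top face at about (347.5,243), the lid's front-right corner at (281,199) with the front edge running left to (0,193), the guide eyelets at (282,244) and (245,244), and the far eyelet at (95,240).

```bash
python3 - <<'E'
from h import *
z=np.load('w1.npz');C=(z['K'],z['T'])
th=ray(C,(347.5,243),.076);c=ray(C,(281,199),.132);l=ray(C,(0,193),.132)
d=(l-c)/np.linalg.norm(l-c);print('thumb',th,'corner',c,l,'yaw by',np.degrees(np.arctan2(d[1],d[0])))
for n,p in dict(far=(95,241),g1=(245,246),g2=(282,246)).items(): print(n,ray(C,p,.042))
e=np.array([ray(C,(95,241),.042),ray(C,(245,246),.042)]);d=e[0]-e[1];print(np.linalg.norm(d),'exp .128',np.degrees(np.arctan2(d[1],d[0])))
im=cv2.imread('pics/w1.png')
hs=cv2.cvtColor(im,cv2.COLOR_BGR2HSV);print(hs[243,335:362].tolist());print([hs[v,348].tolist() for v in range(222,262,3)])
E
```

```text
thumb [0.5095 0.1346 0.076 ] corner [0.4759 0.0852 0.132 ] [ 0.4939 -0.0839  0.132 ] yaw by -83.89669827288195
far [ 0.5424 -0.0742  0.042 ]
g1 [0.5304 0.0524 0.042 ]
g2 [0.5264 0.0835 0.042 ]
0.12712550229847572 exp .128 -84.59416896917216
[[13, 180, 166], [14, 182, 160], [17, 183, 121], [19, 187, 113], [19, 192, 158], [20, 194, 210], [21, 193, 238], [22, 192, 243], [22, 193, 245], [22, 192, 246], [23, 192, 247], [23, 189, 248], [23, 190, 249], [23, 189, 249], [23, 189, 249], [23, 189, 248], [23, 190, 248], [23, 191, 248], [21, 193, 240], [18, 190, 188], [14, 181, 168], [13, 179, 167], [13, 178, 168], [13, 178, 185], [13, 178, 189], [13, 178, 188], [13, 178, 188]]
[[17, 185, 143], [20, 191, 124], [19, 189, 123], [19, 190, 146], [23, 191, 247], [23, 191, 250], [23, 189, 248], [23, 189, 249], [23, 190, 247], [23, 189, 248], [22, 194, 242], [13, 176, 158], [13, 176, 178], [13, 179, 184]]
```

Call:
play_rows:
  commands:
    - {"dx": -0.001, "dy": 0.008, "dz": 0, "ax": 0, "ay": 0, "az": 0.8}
    - {"dx": -0.001, "dy": 0.008, "dz": 0, "ax": 0, "ay": 0, "az": 0.8}
    - {"dx": -0.001, "dy": 0.008, "dz": 0, "ax": 0, "ay": 0, "az": 0}
    - {"dx": 0, "dy": 0, "dz": 0.02, "ax": 0, "ay": 0, "az": 0}
    - {"dx": 0, "dy": 0, "dz": 0.02, "ax": 0, "ay": 0, "az": 0}
  claw: 0.45

```text
time_s: 2.23
ee_pos: [0.5098, 0.1386, 0.1685]
eef_rot: [-3.137, -0.006, -3.05]
force: [0.3, 0.1, -0.8]
grip_width: 0.0424
```

Call:
play_rows:
  commands:
    - {"dx": 0, "dy": 0, "dz": 0.02, "ax": 0, "ay": 0, "az": 0}
    - {"dx": 0, "dy": 0, "dz": 0.02, "ax": 0, "ay": 0, "az": 0}
    - {"dx": 0, "dy": 0, "dz": 0.012, "ax": 0, "ay": 0, "az": 0}
    - {"dx": 0, "dy": 0, "dz": 0, "ax": 0, "ay": 0, "az": 0}
    - {"dx": 0, "dy": 0, "dz": 0, "ax": 0, "ay": 0, "az": 0}

```text
time_s: 2.65
ee_pos: [0.5074, 0.1419, 0.1108]
eef_rot: [-3.137, -0.011, -3.063]
force: [-0.3, -0.3, 1.0]
grip_width: 0.0423
```

Call:
play_rows:
  commands:
    - {"dx": -0.002, "dy": -0.008, "dz": 0, "ax": 0, "ay": 0, "az": -1.2}
    - {"dx": 0, "dy": 0, "dz": 0.02, "ax": 0, "ay": 0, "az": 0}
    - {"dx": 0, "dy": -0.001, "dz": 0.02, "ax": 0, "ay": 0, "az": 0}
    - {"dx": 0, "dy": 0, "dz": 0.015, "ax": 0, "ay": 0, "az": 0}
    - {"dx": 0, "dy": 0, "dz": 0, "ax": 0, "ay": 0, "az": 0}

```text
time_s: 3.07
ee_pos: [0.5125, 0.1349, 0.0596]
eef_rot: [-3.138, -0.003, -3.048]
force: [0.1, 0.1, 0.0]
grip_width: 0.0425
```

Call:
play_rows:
  commands:
    - {"dx": 0.002, "dy": 0, "dz": 0.006, "ax": 0, "ay": 0, "az": 0}
    - {"dx": 0, "dy": 0, "dz": 0, "ax": 0, "ay": 0, "az": 0}
    - {"dx": 0, "dy": 0, "dz": 0, "ax": 0, "ay": 0, "az": 0}
    - {"dx": 0, "dy": 0, "dz": 0, "ax": 0, "ay": 0, "az": 0}
    - {"dx": 0, "dy": 0, "dz": 0, "ax": 0, "ay": 0, "az": 0}
  claw: 0
  squeeze: 15

```text
time_s: 3.48
ee_pos: [0.5123, 0.1358, 0.0579]
eef_rot: [-3.139, 0.002, -3.05]
force: [0.7, -1.6, -1.3]
grip_width: 0.0121
```

Call:
play_rows:
  commands:
    - {"dx": 0, "dy": 0, "dz": 0, "ax": 0, "ay": 0, "az": 0}
    - {"dx": 0, "dy": 0, "dz": 0, "ax": 0, "ay": 0, "az": 0}
    - {"dx": 0, "dy": 0.004, "dz": 0, "ax": 0, "ay": 0, "az": 0}
    - {"dx": 0, "dy": 0.006, "dz": 0, "ax": 0, "ay": 0, "az": 0}
    - {"dx": 0, "dy": 0.006, "dz": 0, "ax": 0, "ay": 0, "az": 0}

```text
time_s: 3.9
ee_pos: [0.5107, 0.1517, 0.0579]
eef_rot: [-3.138, 0.002, -3.051]
force: [-1.0, -2.4, -2.6]
grip_width: 0.0121
```

Call:
play_rows:
  commands:
    - {"dx": 0, "dy": 0.011, "dz": 0, "ax": 0, "ay": 0, "az": 0}
    - {"dx": 0, "dy": 0.011, "dz": 0, "ax": 0, "ay": 0, "az": 0}
    - {"dx": 0, "dy": 0.011, "dz": 0, "ax": 0, "ay": 0, "az": 0}
    - {"dx": 0, "dy": 0.011, "dz": 0, "ax": 0, "ay": 0, "az": 0}
    - {"dx": 0, "dy": 0.011, "dz": 0, "ax": 0, "ay": 0, "az": 0}

```text
time_s: 4.32
ee_pos: [0.5043, 0.2122, 0.0579]
eef_rot: [-3.137, 0.0, -3.051]
force: [-1.7, -1.9, -1.1]
grip_width: 0.0121
```

Call:
play_rows:
  commands:
    - {"dx": 0, "dy": 0.011, "dz": 0, "ax": 0, "ay": 0, "az": 0}
    - {"dx": 0, "dy": 0.011, "dz": 0, "ax": 0, "ay": 0, "az": 0}
    - {"dx": 0, "dy": 0.011, "dz": 0, "ax": 0, "ay": 0, "az": 0}
    - {"dx": 0, "dy": 0.008, "dz": 0, "ax": 0, "ay": 0, "az": 0}
    - {"dx": 0, "dy": 0.005, "dz": 0, "ax": 0, "ay": 0, "az": 0}

```text
time_s: 4.73
ee_pos: [0.4987, 0.2654, 0.0579]
eef_rot: [-3.138, -0.0, -3.048]
force: [-2.4, -1.9, 0.2]
grip_width: 0.012
```

Call:
play_rows:
  commands:
    - {"dx": 0, "dy": 0.003, "dz": 0, "ax": 0, "ay": 0, "az": 0}
    - {"dx": 0, "dy": 0.002, "dz": 0, "ax": 0, "ay": 0, "az": 0}
    - {"dx": 0, "dy": 0.001, "dz": 0, "ax": 0, "ay": 0, "az": 0}
    - {"dx": 0, "dy": 0, "dz": 0, "ax": 0, "ay": 0, "az": 0}
    - {"dx": 0, "dy": 0, "dz": 0, "ax": 0, "ay": 0, "az": 0}

```text
time_s: 5.15
ee_pos: [0.4983, 0.2696, 0.0578]
eef_rot: [-3.132, -0.002, -3.048]
force: [-3.1, 1.0, -0.2]
grip_width: 0.0123
```

Call:
play_rows:
  commands:
    - {"dx": 0, "dy": 0, "dz": 0, "ax": 0, "ay": 0, "az": 0}
    - {"dx": 0, "dy": 0, "dz": 0, "ax": 0, "ay": 0, "az": 0}
    - {"dx": 0, "dy": 0, "dz": 0, "ax": 0, "ay": 0, "az": 0}
    - {"dx": 0, "dy": 0, "dz": -0.015, "ax": 0, "ay": 0, "az": 0}
    - {"dx": 0, "dy": 0, "dz": -0.025, "ax": 0, "ay": 0, "az": 0}
  claw: 0.35

```text
time_s: 5.57
ee_pos: [0.4977, 0.2693, 0.095]
eef_rot: [-3.131, -0.005, -3.05]
force: [0.8, 0.4, 0.7]
grip_width: 0.0323
```

Call:
play_rows:
  commands:
    - {"dx": 0, "dy": 0, "dz": -0.03, "ax": 0, "ay": 0, "az": 0}
    - {"dx": -0.01, "dy": -0.005, "dz": -0.03, "ax": 0, "ay": 0, "az": 0}
    - {"dx": -0.02, "dy": -0.015, "dz": -0.03, "ax": 0, "ay": 0, "az": 0}
    - {"dx": -0.02, "dy": -0.025, "dz": -0.03, "ax": 0, "ay": 0, "az": 0}
    - {"dx": -0.01, "dy": -0.03, "dz": 0, "ax": 0, "ay": 0, "az": 0}

```text
time_s: 5.98
ee_pos: [0.5647, 0.2053, 0.2239]
eef_rot: [-3.133, 0.001, -3.043]
force: [0.7, -0.4, 0.4]
grip_width: 0.0331
```

Call:
play_rows:
  commands:
    - {"dx": 0, "dy": -0.035, "dz": 0, "ax": 0, "ay": 0, "az": 0}
    - {"dx": 0, "dy": -0.035, "dz": 0, "ax": 0, "ay": 0, "az": 0}
    - {"dx": 0, "dy": -0.035, "dz": 0, "ax": 0, "ay": 0, "az": 0}
    - {"dx": 0, "dy": -0.035, "dz": 0, "ax": 0, "ay": 0, "az": 0}
    - {"dx": 0, "dy": -0.035, "dz": 0, "ax": 0, "ay": 0, "az": 0}

```text
time_s: 6.4
ee_pos: [0.5852, 0.0248, 0.2287]
eef_rot: [-3.133, 0.009, -3.04]
force: [1.2, -0.4, 1.4]
grip_width: 0.0331
```

Call:
play_rows:
  commands:
    - {"dx": 0.006, "dy": -0.035, "dz": 0, "ax": 0, "ay": 0, "az": 0}
    - {"dx": 0.006, "dy": -0.035, "dz": 0, "ax": 0, "ay": 0, "az": 0}
    - {"dx": 0.006, "dy": -0.035, "dz": 0, "ax": 0, "ay": 0, "az": 0}
    - {"dx": 0.006, "dy": -0.035, "dz": 0, "ax": 0, "ay": 0, "az": 0}
    - {"dx": 0.006, "dy": -0.035, "dz": 0, "ax": 0, "ay": 0, "az": 0}

```text
time_s: 6.82
ee_pos: [0.5728, -0.1615, 0.2311]
eef_rot: [-3.132, 0.014, -3.04]
force: [1.2, 1.1, 0.4]
grip_width: 0.0331
```

Call:
play_rows:
  commands:
    - {"dx": 0.006, "dy": -0.035, "dz": 0, "ax": 0, "ay": 0, "az": 0}
    - {"dx": 0.006, "dy": -0.035, "dz": 0, "ax": 0, "ay": 0, "az": 0}
    - {"dx": 0.006, "dy": -0.035, "dz": 0, "ax": 0, "ay": 0, "az": 0}
    - {"dx": 0.006, "dy": -0.035, "dz": 0, "ax": 0, "ay": 0, "az": 0}
    - {"dx": 0.006, "dy": -0.03, "dz": 0, "ax": 0, "ay": 0, "az": 0}

```text
time_s: 7.23
ee_pos: [0.5583, -0.3439, 0.2336]
eef_rot: [-3.129, 0.017, -3.041]
force: [0.7, -0.3, 1.3]
grip_width: 0.0329
```

Call:
play_rows:
  commands:
    - {"dx": 0, "dy": 0, "dz": 0, "ax": 0, "ay": 0, "az": 4.3}
    - {"dx": 0, "dy": 0, "dz": 0, "ax": 0, "ay": 0, "az": 4.3}
    - {"dx": 0, "dy": 0, "dz": 0, "ax": 0, "ay": 0, "az": 4.3}
    - {"dx": 0, "dy": 0, "dz": 0, "ax": 0, "ay": 0, "az": 4.3}
    - {"dx": 0, "dy": 0, "dz": 0, "ax": 0, "ay": 0, "az": 4.3}

```text
time_s: 7.65
ee_pos: [0.556, -0.3532, 0.2323]
eef_rot: [-3.135, 0.021, 2.844]
force: [-0.5, -0.4, 0.2]
grip_width: 0.0329
```

```bash
python3 - <<'E'
from h import *
K,T=cam('wrist');np.savez('w2.npz',K=K,T=T);im=viewer.camera('wrist')[:,:,::-1].copy();cv2.imwrite('pics/w2.png',im)
o=ctrl.get_obs();print(o['ee_pos'],o['eef_rot'],o['qpos'])
t=viewer.camera('top')[:,:,::-1];cv2.imwrite('pics/top2.png',t)
E
```

```text
[ 0.5561 -0.3531  0.2324] [-3.1352  0.0215  2.8386] [-0.6216  0.5241  1.1653  0.0007  1.4299 -1.8894]
```

View pics/w2.png

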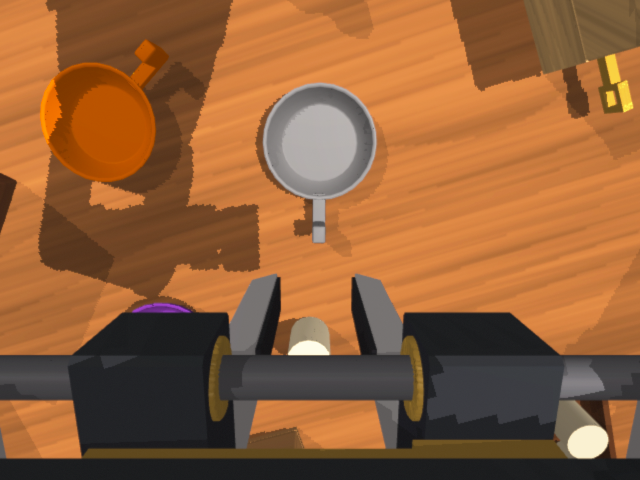

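The wrist view shows the grey bowl centred at (319.5,141) and its lug at (319,235), both aligned with the jaws. The candle stub is at (309,340), beyond the fingers.

```bash
python3 - <<'E'
from h import *
z=np.load('w2.npz');C=(z['K'],z['T']);im=cv2.imread('pics/w2.png');h,s,v=cv2.split(cv2.cvtColor(im,cv2.COLOR_BGR2HSV))
m=np.zeros_like(s);m[70:245,250:390]=(s<50)[70:245,250:390]
c=big(cv2.morphologyEx(m,cv2.MORPH_OPEN,np.ones((31,31),np.uint8)));e=cv2.minEnclosingCircle(c);print(e)
d=ray(C,e[0],.024);print('dish',d,'diam',2*e[1]*np.linalg.norm(ray(C,(301,141),.024)-ray(C,(300,141),.024)))
mm=m.copy();mm[:205]=0;print(cv2.boundingRect(big(mm)))
l=ray(C,(319,235),.046);print('lug',l,np.linalg.norm((l-d)[:2]),'yaw',np.degrees(np.arctan2(d[1]-l[1],d[0]-l[0])))
print('stub',ray(C,(309,345),.055))
yaw=ctrl.get_obs()['eef_rot'][2];D=l[:2]-ctrl.get_obs()['ee_pos'][:2];t=tool()[:2,:2];print('tool dx,dy',D@t, np.degrees(yaw))
E
```

```text
((319.2363586425781, 140.95233154296875), 57.989837646484375)
dish [ 0.4927 -0.3317  0.024 ] diam 0.10432501023462297
(313, 205, 12, 38)
lug [ 0.5707 -0.3559  0.046 ] 0.08165694185577597 yaw 162.80782653000804
stub [ 0.6675 -0.3953  0.055 ]
tool dx,dy [-0.0148  0.0015] 163.11267832187787
```

Call:
play_rows:
  commands:
    - {"dx": -0.007, "dy": 0.001, "dz": 0.02, "ax": 0, "ay": 0, "az": 0}
    - {"dx": -0.007, "dy": 0, "dz": 0.02, "ax": 0, "ay": 0, "az": 0}
    - {"dx": 0, "dy": 0, "dz": 0.02, "ax": 0, "ay": 0, "az": 0}
    - {"dx": 0, "dy": 0, "dz": 0.02, "ax": 0, "ay": 0, "az": 0}
    - {"dx": 0, "dy": 0, "dz": 0.02, "ax": 0, "ay": 0, "az": 0}

```text
time_s: 8.17
ee_pos: [0.5749, -0.359, 0.1355]
eef_rot: [-3.131, 0.033, 2.863]
force: [-0.1, -1.0, 0.4]
grip_width: 0.033
```

Call:
play_rows:
  commands:
    - {"dx": 0, "dy": 0, "dz": 0.02, "ax": 0, "ay": 0, "az": 0}
    - {"dx": 0, "dy": 0, "dz": 0.015, "ax": 0, "ay": 0, "az": 0}
    - {"dx": 0, "dy": 0, "dz": 0.01, "ax": 0, "ay": 0, "az": 0}
    - {"dx": 0, "dy": 0, "dz": 0, "ax": 0, "ay": 0, "az": 0}
    - {"dx": 0, "dy": 0, "dz": 0, "ax": 0, "ay": 0, "az": 0}

```text
time_s: 8.58
ee_pos: [0.5754, -0.3588, 0.084]
eef_rot: [-3.132, 0.028, 2.877]
force: [0.3, 0.2, 0.3]
grip_width: 0.0332
```

Call:
play_rows:
  commands:
    - {"dx": 0.005, "dy": 0.0015, "dz": 0, "ax": 0, "ay": 2, "az": 2}
    - {"dx": 0, "dy": 0, "dz": 0.02, "ax": 0, "ay": 0, "az": 0}
    - {"dx": 0, "dy": 0, "dz": 0.02, "ax": 0, "ay": 0, "az": 0}
    - {"dx": 0, "dy": 0, "dz": 0.01, "ax": 0, "ay": 0, "az": 0}
    - {"dx": 0, "dy": 0, "dz": 0, "ax": 0, "ay": 0, "az": 0}

```text
time_s: 9.0
ee_pos: [0.5732, -0.3581, 0.0394]
eef_rot: [-3.129, 0.001, 2.845]
force: [-0.6, 0.8, 0.1]
grip_width: 0.0328
```

Call:
play_rows:
  commands:
    - {"dx": 0.002, "dy": 0.001, "dz": 0.01, "ax": 0, "ay": 0, "az": 0}
    - {"dx": 0, "dy": 0, "dz": 0.003, "ax": 0, "ay": 0, "az": 0}
    - {"dx": 0, "dy": 0, "dz": 0, "ax": 0, "ay": 0, "az": 0}
    - {"dx": 0, "dy": 0, "dz": 0, "ax": 0, "ay": 0, "az": 0}
    - {"dx": 0, "dy": 0, "dz": 0, "ax": 0, "ay": 0, "az": 0}

```text
time_s: 9.42
ee_pos: [0.5728, -0.3575, 0.0294]
eef_rot: [-3.128, 0.006, 2.846]
force: [-0.1, 0.5, -0.5]
grip_width: 0.0327
```

Call:
play_rows:
  commands:
    - {"dx": 0, "dy": 0, "dz": 0, "ax": 0, "ay": 0, "az": 0}
    - {"dx": 0, "dy": 0, "dz": 0, "ax": 0, "ay": 0, "az": 0}
    - {"dx": 0, "dy": 0, "dz": 0, "ax": 0, "ay": 0, "az": 0}
    - {"dx": 0, "dy": 0, "dz": 0, "ax": 0, "ay": 0, "az": 0}
    - {"dx": 0, "dy": 0, "dz": 0, "ax": 0, "ay": 0, "az": 0}
  claw: 0
  squeeze: 10

```text
time_s: 9.83
ee_pos: [0.5734, -0.3578, 0.031]
eef_rot: [-3.127, 0.008, 2.846]
force: [0.2, -0.5, -0.7]
grip_width: 0.0121
```

Call:
play_rows:
  commands:
    - {"dx": -0.004, "dy": 0.0135, "dz": 0, "ax": 0, "ay": 0, "az": -1.5}
    - {"dx": -0.004, "dy": 0.0135, "dz": 0, "ax": 0, "ay": 0, "az": -1.5}
    - {"dx": -0.004, "dy": 0.0135, "dz": 0, "ax": 0, "ay": 0, "az": -1.5}
    - {"dx": -0.004, "dy": 0.0135, "dz": 0, "ax": 0, "ay": 0, "az": -1.5}
    - {"dx": -0.004, "dy": 0.0135, "dz": 0, "ax": 0, "ay": 0, "az": -1.5}

```text
time_s: 10.25
ee_pos: [0.6109, -0.294, 0.0304]
eef_rot: [-3.124, 0.006, 2.987]
force: [-1.9, -3.0, 1.3]
grip_width: 0.0142
```

Call:
play_rows:
  commands:
    - {"dx": -0.006, "dy": 0.0115, "dz": 0, "ax": 0, "ay": 0, "az": -1.2}
    - {"dx": -0.006, "dy": 0.0115, "dz": 0, "ax": 0, "ay": 0, "az": -1.2}
    - {"dx": -0.006, "dy": 0.0115, "dz": 0, "ax": 0, "ay": 0, "az": -1.2}
    - {"dx": -0.006, "dy": 0.0115, "dz": 0, "ax": 0, "ay": 0, "az": -1.2}
    - {"dx": -0.006, "dy": 0.0115, "dz": 0, "ax": 0, "ay": 0, "az": -1.2}
  squeeze: 25

```text
time_s: 10.67
ee_pos: [0.651, -0.2322, 0.0298]
eef_rot: [-3.123, 0.003, 3.107]
force: [-2.9, -4.0, 2.2]
grip_width: 0.0133
```

Call:
play_rows:
  commands:
    - {"dx": -0.007, "dy": 0.011, "dz": 0, "ax": 0, "ay": 0, "az": -1.3}
    - {"dx": -0.007, "dy": 0.011, "dz": 0, "ax": 0, "ay": 0, "az": -1.3}
    - {"dx": -0.007, "dy": 0.011, "dz": 0, "ax": 0, "ay": 0, "az": -1.3}
    - {"dx": -0.007, "dy": 0.011, "dz": 0, "ax": 0, "ay": 0, "az": -1.3}
    - {"dx": -0.007, "dy": 0.011, "dz": 0, "ax": 0, "ay": 0, "az": -1.3}

```text
time_s: 11.08
ee_pos: [0.6887, -0.171, 0.0291]
eef_rot: [-3.122, 0.001, -3.05]
force: [-2.1, -3.8, 3.1]
grip_width: 0.0135
```

Call:
play_rows:
  commands:
    - {"dx": 0, "dy": 0.0108, "dz": 0, "ax": 0, "ay": 0, "az": 0}
    - {"dx": 0, "dy": 0.0108, "dz": 0, "ax": 0, "ay": 0, "az": 0}
    - {"dx": 0, "dy": 0.0108, "dz": 0, "ax": 0, "ay": 0, "az": 0}
    - {"dx": 0, "dy": 0.0108, "dz": 0, "ax": 0, "ay": 0, "az": 0}
    - {"dx": 0, "dy": 0.0108, "dz": 0, "ax": 0, "ay": 0, "az": 0}

```text
time_s: 11.5
ee_pos: [0.687, -0.1127, 0.0297]
eef_rot: [-3.118, 0.007, -3.045]
force: [0.2, -4.6, 3.8]
grip_width: 0.0132
```

Call:
play_rows:
  commands:
    - {"dx": 0, "dy": 0.0108, "dz": 0, "ax": 0, "ay": 0, "az": 0}
    - {"dx": 0, "dy": 0.0108, "dz": 0, "ax": 0, "ay": 0, "az": 0}
    - {"dx": 0, "dy": 0.0108, "dz": 0, "ax": 0, "ay": 0, "az": 0}
    - {"dx": 0, "dy": 0.0108, "dz": 0, "ax": 0, "ay": 0, "az": 0}
    - {"dx": 0, "dy": 0.0108, "dz": 0, "ax": 0, "ay": 0, "az": 0}

```text
time_s: 11.92
ee_pos: [0.6822, -0.0539, 0.0295]
eef_rot: [-3.116, 0.011, -3.045]
force: [0.7, -5.5, 4.3]
grip_width: 0.0133
```

Call:
play_rows:
  commands:
    - {"dx": 0, "dy": 0.0108, "dz": 0, "ax": 0, "ay": 0, "az": 0}
    - {"dx": 0, "dy": 0.0108, "dz": 0, "ax": 0, "ay": 0, "az": 0}
    - {"dx": 0, "dy": 0.0108, "dz": 0, "ax": 0, "ay": 0, "az": 0}
    - {"dx": 0, "dy": 0.0108, "dz": 0, "ax": 0, "ay": 0, "az": 0}
    - {"dx": 0, "dy": 0.006, "dz": 0, "ax": 0, "ay": 0, "az": 0}

```text
time_s: 12.33
ee_pos: [0.6772, 0.0004, 0.0294]
eef_rot: [-3.114, 0.013, -3.043]
force: [0.5, -5.8, 4.4]
grip_width: 0.0135
```

```bash
cat > look.py <<'E'
import sys
from h import *
n=sys.argv[1]
K,T=cam('wrist');np.savez(n+'.npz',K=K,T=T);cv2.imwrite(f'pics/{n}.png',viewer.camera('wrist')[:,:,::-1])
t=viewer.camera('top')[:,:,::-1];cv2.imwrite(f'pics/{n}t.png',t)
o=ctrl.get_obs();print(o['time_s'],o['ee_pos'],o['eef_rot'],o['qpos'])
BX=np.array([-.9951,-.0993]);BY=np.array([.0993,-.9951]);O=np.array([.4843,-.017])
d=o['ee_pos'][:2]-O;print('tcp in bay',d@BX,d@BY)
E
python3 look.py w3
```

```text
12.4333 [0.6772 0.0005 0.0294] [-3.1146  0.0125 -3.0427] [-0.0437  0.7561  1.2815 -0.0282  1.088  -1.7004]
tcp in bay -0.19366856647391775 0.001784282174923007
```

View pics/w3.png

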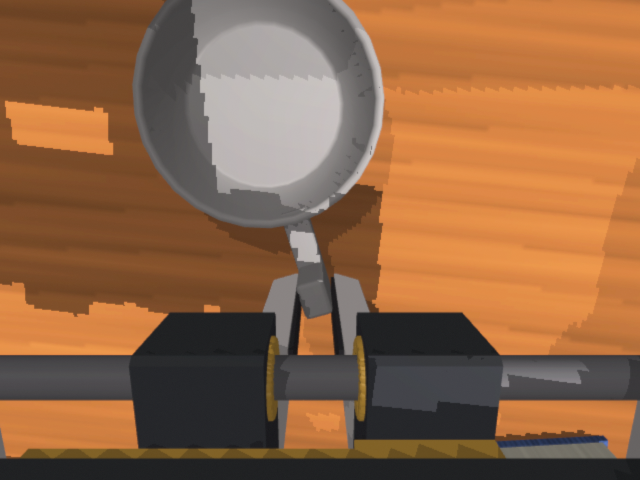

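The wrist view shows the dish swung about 14° in the pads, with the bowl centre at (258,90) and the lug at (315,300). The 10 N grip was too weak for dragging, so I'll squeeze harder to re-align it.

Call:
play_rows:
  commands:
    - {"dx": 0, "dy": 0, "dz": 0, "ax": 0, "ay": 0, "az": 0}
    - {"dx": 0, "dy": 0, "dz": 0, "ax": 0, "ay": 0, "az": 0}
    - {"dx": 0, "dy": 0, "dz": 0, "ax": 0, "ay": 0, "az": 0}
    - {"dx": 0, "dy": 0, "dz": 0, "ax": 0, "ay": 0, "az": 0}
    - {"dx": 0, "dy": 0, "dz": 0, "ax": 0, "ay": 0, "az": 0}
  claw: 0
  squeeze: 55

```text
time_s: 12.85
ee_pos: [0.6769, -0.0001, 0.0298]
eef_rot: [-3.114, 0.012, -3.043]
force: [0.3, -4.1, 5.0]
grip_width: 0.0123
```

```bash
cat > bowl.py <<'E'
import sys
from h import *
BX=np.array([-.9951,-.0993]);BY=np.array([.0993,-.9951]);O=np.array([.4843,-.017])
def bowl(n):
    z=np.load(n+'.npz');C=(z['K'],z['T']);im=cv2.imread(f'pics/{n}.png');h,s,v=cv2.split(cv2.cvtColor(im,cv2.COLOR_BGR2HSV))
    m=((s<60)&(v>40)).astype(np.uint8);m[265:]=0
    m=cv2.morphologyEx(cv2.copyMakeBorder(m,40,0,0,0,cv2.BORDER_REPLICATE),cv2.MORPH_OPEN,cv2.getStructuringElement(cv2.MORPH_ELLIPSE,(41,41)))[40:]
    c=cv2.convexHull(big(m))[:,0];c=c[c[:,1]>3]
    P=np.array([ray(C,p,.024)[:2] for p in c])
    A=np.c_[2*P,np.ones(len(P))];x=np.linalg.lstsq(A,(P**2).sum(1),rcond=None)[0]
    r=np.sqrt(x[2]+x[:2]@x[:2]);d=x[:2]-O
    t=ctrl.get_obs()['ee_pos'][:2];e=x[:2]-t
    print('bowl',x[:2],'r',r,'bay',d@BX,d@BY,'tcp->bowl',np.linalg.norm(e),'yaw dev from bay x deg',np.degrees(np.arctan2(e@BY,e@BX)))
bowl(sys.argv[1])
E
python3 bowl.py w3; python3 look.py w4; python3 bowl.py w4
```

```text
bowl [ 0.5975 -0.0315] r 0.051355905297903036 bay -0.11123520785776249 0.025673719946006472 tcp->bowl 0.08539949197806593 yaw dev from bay x deg 15.899927985804661
12.95 [ 0.6769 -0.      0.0299] [-3.1141  0.0122 -3.043 ] [-0.0442  0.7551  1.282  -0.0287  1.0887 -1.7003]
tcp in bay -0.19338481362663046 0.0022299350239789835
bowl [ 0.596  -0.0279] r 0.05120525609021912 bay -0.11008534141911198 0.021915529035807395 tcp->bowl 0.0855903362507792 yaw dev from bay x deg 13.296373577661393
```

Call:
play_rows:
  commands:
    - {"dx": 0, "dy": 0, "dz": 0, "ax": 0, "ay": 0, "az": 0}
    - {"dx": 0, "dy": 0, "dz": 0, "ax": 0, "ay": 0, "az": 0}
    - {"dx": 0, "dy": 0, "dz": 0, "ax": -0.8, "ay": 0.4, "az": -4.3}
    - {"dx": 0, "dy": 0, "dz": 0, "ax": -0.8, "ay": 0.4, "az": -4.3}
    - {"dx": 0.003, "dy": 0, "dz": 0, "ax": 0, "ay": 0, "az": -4}
  claw: 0.3

```text
time_s: 13.37
ee_pos: [0.6727, 0.0021, 0.0273]
eef_rot: [3.135, -0.006, -2.818]
force: [0.5, -0.8, 0.4]
grip_width: 0.0282
```

```bash
python3 look.py w5; python3 bowl.py w5
```

```text
13.4667 [0.6722 0.002  0.0272] [ 3.1355 -0.0068 -2.8205] [-0.0527  0.7612  1.278   0.0036  1.111  -1.9461]
tcp in bay -0.1888959275072417 -0.0002901977036110812
bowl [ 0.5965 -0.0285] r 0.05078987267297463 bay -0.11050985949069903 0.022568191930520214 tcp->bowl 0.08164752495857286 yaw dev from bay x deg 16.257366270769765
```

Call:
play_rows:
  commands:
    - {"dx": 0, "dy": 0, "dz": 0, "ax": 0, "ay": 0, "az": -2}
    - {"dx": 0, "dy": 0, "dz": 0, "ax": 0, "ay": 0, "az": 0}
    - {"dx": 0, "dy": 0, "dz": 0, "ax": 0, "ay": 0, "az": 0}
    - {"dx": 0, "dy": 0, "dz": 0, "ax": 0, "ay": 0, "az": 0}
    - {"dx": 0, "dy": 0, "dz": 0, "ax": 0, "ay": 0, "az": 0}
  claw: 0
  squeeze: 55

```text
time_s: 13.88
ee_pos: [0.6722, 0.0028, 0.0264]
eef_rot: [3.135, -0.007, -2.796]
force: [0.7, -2.8, 0.3]
grip_width: 0.0114
```

Call:
play_rows:
  commands:
    - {"dx": 0, "dy": 0, "dz": 0, "ax": 0, "ay": 0, "az": 3}
    - {"dx": 0, "dy": 0, "dz": 0, "ax": 0, "ay": 0, "az": 3}
    - {"dx": 0, "dy": 0, "dz": 0, "ax": 0, "ay": 0, "az": 3}
    - {"dx": 0, "dy": 0, "dz": 0, "ax": 0, "ay": 0, "az": 3}
    - {"dx": 0, "dy": 0, "dz": 0, "ax": 0, "ay": 0, "az": 3}

```text
time_s: 14.3
ee_pos: [0.6726, 0.0021, 0.0264]
eef_rot: [3.139, -0.008, -3.073]
force: [0.7, -2.2, 0.6]
grip_width: 0.0116
```

```bash
python3 look.py w6; python3 bowl.py w6
```

```text
14.4 [0.6725 0.0023 0.0263] [ 3.1384 -0.0077 -3.0714] [-0.0519  0.7626  1.2777  0.0025  1.1093 -1.694 ]
tcp in bay -0.18922592642992098 -0.0005314693374948166
bowl [ 0.5912 -0.0051] r 0.05079739540048594 bay -0.10755542894958413 -0.001180534311427177 tcp->bowl 0.08166962614781598 yaw dev from bay x deg -0.45534069046254955
```

Call:
play_rows:
  commands:
    - {"dx": 0.012, "dy": -0.0004, "dz": 0, "ax": 0, "ay": 0, "az": 0}
    - {"dx": 0.012, "dy": -0.0004, "dz": 0, "ax": 0, "ay": 0, "az": 0}
    - {"dx": 0.012, "dy": -0.0004, "dz": 0, "ax": 0, "ay": 0, "az": 0}
    - {"dx": 0.012, "dy": -0.0004, "dz": 0, "ax": 0, "ay": 0, "az": 0}
    - {"dx": 0.012, "dy": -0.0004, "dz": 0, "ax": 0, "ay": 0, "az": 0}

```text
time_s: 14.82
ee_pos: [0.6133, -0.0028, 0.0269]
eef_rot: [3.137, -0.002, -3.064]
force: [1.6, -0.1, -0.6]
grip_width: 0.0112
```

```bash
python3 look.py w7
```

```text
14.9167 [ 0.6124 -0.0029  0.0267] [ 3.1368 -0.0047 -3.0644] [-0.0663  0.6431  1.4848  0.0047  1.019  -1.7167]
tcp in bay -0.12883922249666502 -0.0013136458431742264
```

View pics/w7.png

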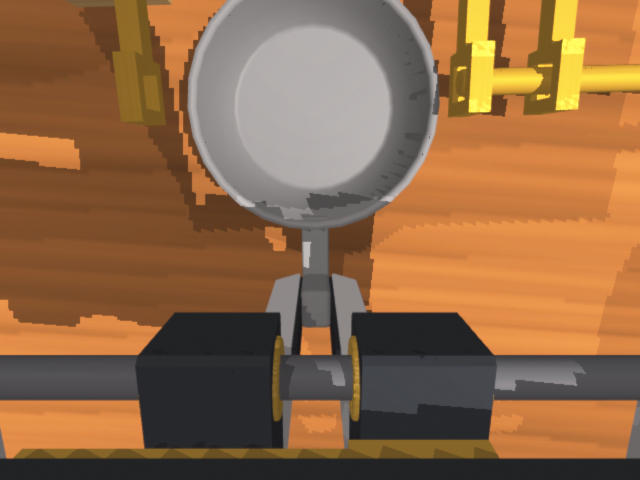

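The wrist view shows the bowl (centre about (312,103)) between the far eyelet (inner top corner about (155,52)) and the guide eyelet (about (460,42)), with room on both sides. I'll check the centring in numbers.

```bash
python3 bowl.py w7; python3 - <<'E'
from h import *
from bowl import BX,BY,O
z=np.load('w7.npz');C=(z['K'],z['T'])
for n,p,zz in(('far top',(155,52),.042),('g top',(460,42),.042),('far bot',(163,122),.018),('g bot',(450,113),.018)):
    d=ray(C,p,zz)[:2]-O;print(n,d@BX,d@BY)
E
```

```text
bowl [ 0.532  -0.0102] r 0.05086596832468747 bay -0.04809654202111941 -0.0020169313975873966 tcp->bowl 0.08074233200777677 yaw dev from bay x deg -0.49904554607319074Traceback (most recent call last):
  File "<stdin>", line 2, in <module>
  File "bowl.py", line 14, in <module>
    bowl(sys.argv[1])
         ~~~~~~~~^^^
IndexError: list index out of range
```

```bash
sed -i 's/^bowl(sys/if len(sys.argv)>1: bowl(sys/' bowl.py && python3 - <<'E'
from h import *
from bowl import BX,BY,O
z=np.load('w7.npz');C=(z['K'],z['T'])
for n,p,zz in(('far top',(155,52),.042),('g top',(460,42),.042),('far bot',(163,122),.018),('g bot',(450,113),.018)):
    d=ray(C,p,zz)[:2]-O;print(n,d@BX,d@BY)
E
```

```text
far top -0.03018840854468873 0.053184607786716756
g top -0.02936863941380324 -0.05419405261022781
far bot -0.05221183806755328 0.061453415066760816
g bot -0.05138543574545898 -0.05963596203842826
```

Call:
play_rows:
  commands:
    - {"dx": 0.012, "dy": -0.001, "dz": 0, "ax": 0, "ay": 0, "az": 0}
    - {"dx": 0.012, "dy": -0.001, "dz": 0, "ax": 0, "ay": 0, "az": 0}
    - {"dx": 0.012, "dy": -0.001, "dz": 0, "ax": 0, "ay": 0, "az": 0}
    - {"dx": 0.012, "dy": -0.001, "dz": 0, "ax": 0, "ay": 0, "az": 0}
    - {"dx": 0.012, "dy": -0.001, "dz": 0, "ax": 0, "ay": 0, "az": 0}

```text
time_s: 15.33
ee_pos: [0.5557, -0.0117, 0.0272]
eef_rot: [3.136, -0.0, -3.06]
force: [1.1, 0.6, -1.2]
grip_width: 0.0119
```

```bash
python3 look.py w8;python3 bowl.py w8
```

```text
15.4333 [ 0.5547 -0.0119  0.027 ] [ 3.1358 -0.0022 -3.0603] [-0.0899  0.5358  1.6639  0.0066  0.9451 -1.7459]
tcp in bay -0.07058934298016586 0.001875722076138091
bowl [ 0.4834 -0.0186] r 0.04381756914913553 bay 0.0010146562166516132 0.0014938875101427678 tcp->bowl 0.07160199215236578 yaw dev from bay x deg -0.3055318415105177
```

Call:
play_rows:
  commands:
    - {"dx": 0, "dy": 0, "dz": 0, "ax": 0, "ay": 0, "az": 0}
    - {"dx": 0, "dy": 0, "dz": 0, "ax": 0, "ay": 0, "az": 0}
    - {"dx": 0, "dy": 0, "dz": 0, "ax": 0, "ay": 5, "az": 0}
    - {"dx": 0.001, "dy": 0, "dz": 0, "ax": 0, "ay": 5, "az": 0}
    - {"dx": 0.001, "dy": 0, "dz": 0, "ax": 0, "ay": 5, "az": 0}
  claw: 0.3

```text
time_s: 15.85
ee_pos: [0.5553, -0.0116, 0.029]
eef_rot: [3.136, -0.268, -3.058]
force: [-0.2, -0.1, 0.7]
grip_width: 0.0283
```

Call:
play_rows:
  commands:
    - {"dx": 0.001, "dy": 0, "dz": 0, "ax": 0, "ay": 5, "az": 0}
    - {"dx": 0.001, "dy": 0, "dz": 0, "ax": 0, "ay": 5, "az": 0}
    - {"dx": 0.001, "dy": 0, "dz": 0, "ax": 0, "ay": 5, "az": 0}
    - {"dx": 0.001, "dy": 0, "dz": 0, "ax": 0, "ay": 5, "az": 0}
    - {"dx": 0.001, "dy": 0, "dz": 0, "ax": 0, "ay": 5, "az": 0}

```text
time_s: 16.27
ee_pos: [0.5552, -0.0111, 0.033]
eef_rot: [3.136, -0.721, -3.055]
force: [-0.8, -0.3, 1.4]
grip_width: 0.0281
```

```bash
python3 look.py w9; python3 -c "
from h import *;print(tool()[:3,:3])"
```

```text
16.3667 [ 0.5546 -0.011   0.0303] [ 3.1348 -0.7225 -3.0539] [-0.0469  0.9549  1.0853 -0.0848  1.8192 -1.6929]
tcp in bay -0.07057084430256799 0.0009844318656973719
[[-0.7473 -0.0831 -0.6593]
 [-0.0657  0.9965 -0.0512]
 [ 0.6613  0.0051 -0.7501]]
```

Call:
play_rows:
  commands:
    - {"dx": 0.004, "dy": 0, "dz": 0.006, "ax": 0, "ay": 0, "az": 0}
    - {"dx": 0, "dy": 0, "dz": 0, "ax": 0, "ay": 0, "az": 0}
    - {"dx": 0, "dy": 0, "dz": 0, "ax": 0, "ay": 0, "az": 0}
    - {"dx": 0, "dy": 0, "dz": 0, "ax": 0, "ay": 0, "az": 0}
    - {"dx": 0, "dy": 0, "dz": 0, "ax": 0, "ay": 0, "az": 0}
  claw: 0
  squeeze: 25

```text
time_s: 16.78
ee_pos: [0.5479, -0.0117, 0.0286]
eef_rot: [3.136, -0.71, -3.054]
force: [-1.0, -0.1, -3.8]
grip_width: 0.0119
```

```bash
python3 look.py w10
```

```text
16.8833 [ 0.548  -0.0116  0.0286] [ 3.1355 -0.7108 -3.0539] [-0.0484  0.9355  1.1217 -0.0846  1.7905 -1.6926]
tcp in bay -0.06394317387509878 0.0009545679664372109
```

View pics/w10.png

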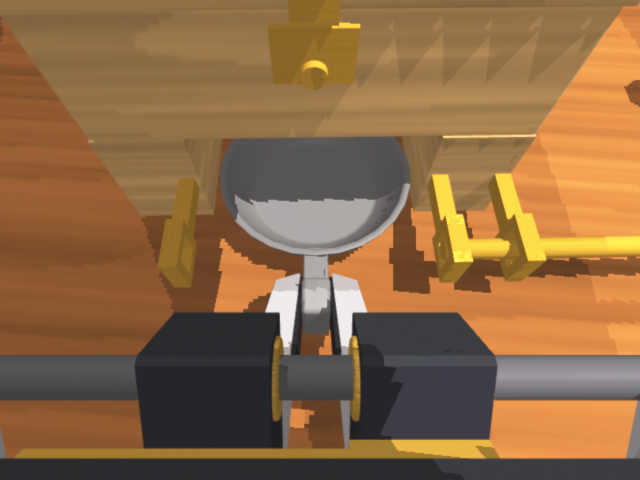

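The wrist view shows the leaned gripper holding the lug at (316,300). The bowl is centred in the mouth, rim 221–408 between cheeks 217–412. I'll push on in.

Call:
play_rows:
  commands:
    - {"dx": 0.0068, "dy": 0, "dz": 0.006, "ax": 0, "ay": 0, "az": 0}
    - {"dx": 0.0068, "dy": 0, "dz": 0.006, "ax": 0, "ay": 0, "az": 0}
    - {"dx": 0.0068, "dy": 0, "dz": 0.006, "ax": 0, "ay": 0, "az": 0}
    - {"dx": 0, "dy": 0, "dz": 0, "ax": 0, "ay": 0, "az": 0}
    - {"dx": 0, "dy": 0, "dz": 0, "ax": 0, "ay": 0, "az": 0}

```text
time_s: 17.3
ee_pos: [0.5211, -0.0137, 0.0292]
eef_rot: [3.135, -0.705, -3.054]
force: [0.1, 1.6, -2.7]
grip_width: 0.0118
```

```bash
python3 look.py w11
```

```text
17.4 [ 0.5212 -0.0137  0.029 ] [ 3.1353 -0.7056 -3.054 ] [-0.0536  0.8769  1.2295 -0.0863  1.7359 -1.6927]
tcp in bay -0.037085045653251075 0.00034528277710582026
```

Call:
play_rows:
  commands:
    - {"dx": 0.0068, "dy": 0, "dz": 0.0065, "ax": 0, "ay": 0, "az": 0}
    - {"dx": 0.0068, "dy": 0, "dz": 0.0065, "ax": 0, "ay": 0, "az": 0}
    - {"dx": 0.0068, "dy": 0, "dz": 0.0065, "ax": 0, "ay": 0, "az": 0}
    - {"dx": 0.003, "dy": 0, "dz": 0.003, "ax": 0, "ay": 0, "az": 0}
    - {"dx": 0, "dy": 0, "dz": 0, "ax": 0, "ay": 0, "az": 0}

```text
time_s: 17.82
ee_pos: [0.4914, -0.0163, 0.0284]
eef_rot: [3.137, -0.7, -3.054]
force: [-1.6, -0.8, -0.7]
grip_width: 0.0121
```

```bash
python3 look.py w12
```

```text
17.9167 [ 0.4916 -0.0163  0.0282] [ 3.1364 -0.7009 -3.0542] [-0.0597  0.8185  1.3401 -0.0901  1.6787 -1.6932]
tcp in bay -0.0073314783199436686 -2.9578643801189705e-06
```

View pics/w12.png

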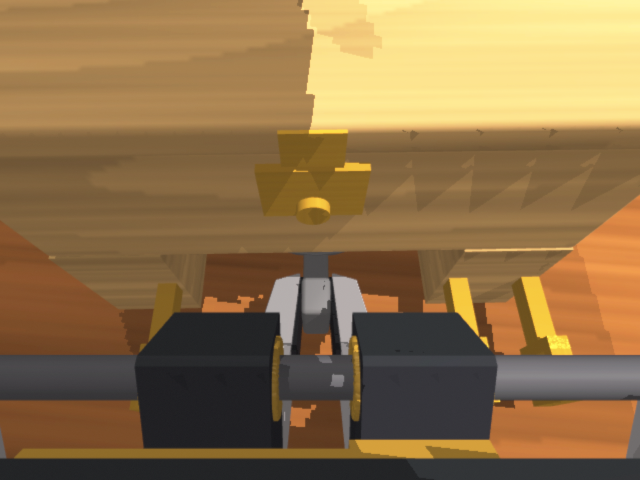

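The lug is now at the mouth at (316,290), with TCP at bay x −7 mm. That puts the lug at about −14 mm and the bowl at about +66 mm. I'll release and back out along the fingers.

Call:
play_rows:
  commands:
    - {"dx": 0, "dy": 0, "dz": 0, "ax": 0, "ay": 0, "az": 0}
    - {"dx": 0, "dy": 0, "dz": 0, "ax": 0, "ay": 0, "az": 0}
    - {"dx": 0, "dy": 0, "dz": 0, "ax": 0, "ay": 0, "az": 0}
    - {"dx": 0, "dy": 0, "dz": -0.01, "ax": 0, "ay": 0, "az": 0}
    - {"dx": 0, "dy": 0, "dz": -0.02, "ax": 0, "ay": 0, "az": 0}
  claw: 0.35

```text
time_s: 18.33
ee_pos: [0.5104, -0.0145, 0.0494]
eef_rot: [3.135, -0.707, -3.053]
force: [-0.6, -0.9, 1.0]
grip_width: 0.0327
```

Call:
play_rows:
  commands:
    - {"dx": 0, "dy": 0, "dz": -0.03, "ax": 0, "ay": 0, "az": 0}
    - {"dx": 0, "dy": 0, "dz": -0.03, "ax": 0, "ay": 0, "az": 0}
    - {"dx": 0, "dy": 0, "dz": -0.03, "ax": 0, "ay": 0, "az": 0}
    - {"dx": 0, "dy": 0, "dz": -0.03, "ax": 0, "ay": 0, "az": 0}
    - {"dx": 0, "dy": 0, "dz": 0, "ax": 0, "ay": 0, "az": 0}

```text
time_s: 18.75
ee_pos: [0.5939, -0.0077, 0.1503]
eef_rot: [3.135, -0.703, -3.053]
force: [0.7, -0.2, 0.7]
grip_width: 0.0334
```

```bash
python3 look.py w13 && python3 -c "
import cv2;a=cv2.imread('pics/w13.png');b=cv2.imread('pics/w13t.png')
cv2.imwrite('pics/v13.png',a)"
```

```text
18.85 [ 0.5913 -0.0078  0.1461] [ 3.1338 -0.7085 -3.0528] [-0.0411  0.9035  0.8886 -0.0865  2.053  -1.7097]
tcp in bay -0.10736318732299573 0.0014562125156297875
```

View pics/v13.png

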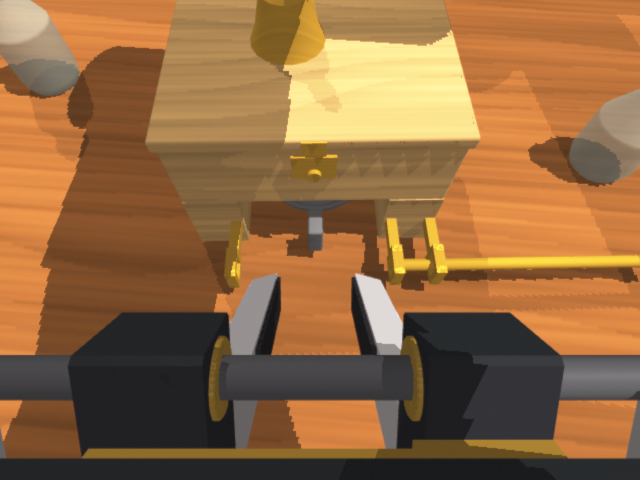

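The wrist view shows the dish under the box, the lug at (316,235) before the mouth, and the bolt still fully drawn on the right. I'll measure the lug.

```bash
python3 - <<'E'
from h import *
from bowl import BX,BY,O
z=np.load('w13.npz');C=(z['K'],z['T'])
for n,p,zz in(('lug top outer',(316,235),.046),('lug bot outer',(316,250),.014),('lug top inner',(316,217),.046),('far eye bot',(232,286),.018),('g eye bot',(399,283),.018)):
    d=ray(C,p,zz)[:2]-O;print(n,d@BX,d@BY)
E
```

```text
lug top outer -0.022828250853298107 -0.0006705822458332786
lug bot outer -0.020040183503758077 -0.0008868661095058646
lug top inner -0.0067334492130693745 -0.0009563249393067558
far eye bot -0.0528857676316927 0.06662004577448653
g eye bot -0.05241269741169677 -0.06676123746634782
```

Call:
play_rows:
  commands:
    - {"dx": 0, "dy": 0, "dz": -0.005, "ax": 0, "ay": -6.7, "az": 0}
    - {"dx": 0, "dy": 0, "dz": -0.005, "ax": 0, "ay": -6.7, "az": 0}
    - {"dx": 0, "dy": 0, "dz": -0.005, "ax": 0, "ay": -6.7, "az": 0}
    - {"dx": 0, "dy": 0, "dz": -0.005, "ax": 0, "ay": -6.7, "az": 0}
    - {"dx": 0, "dy": 0, "dz": -0.01, "ax": 0, "ay": -6.7, "az": 0}

```text
time_s: 19.27
ee_pos: [0.6001, -0.0063, 0.1606]
eef_rot: [3.133, -0.126, -3.058]
force: [1.1, 0.5, -0.7]
grip_width: 0.0327
```

Call:
play_rows:
  commands:
    - {"dx": 0, "dy": 0, "dz": -0.01, "ax": 0, "ay": -5, "az": 0}
    - {"dx": 0, "dy": 0.03, "dz": 0, "ax": 0, "ay": 0, "az": 0}
    - {"dx": 0, "dy": 0.03, "dz": 0, "ax": 0, "ay": 0, "az": 0}
    - {"dx": 0, "dy": 0.03, "dz": 0, "ax": 0, "ay": 0, "az": 0}
    - {"dx": 0, "dy": 0.03, "dz": 0, "ax": 0, "ay": 0, "az": 0}

```text
time_s: 19.68
ee_pos: [0.5863, 0.1111, 0.1721]
eef_rot: [3.133, -0.028, -3.068]
force: [0.7, -0.1, 0.3]
grip_width: 0.0329
```

Call:
play_rows:
  commands:
    - {"dx": 0, "dy": 0.03, "dz": 0, "ax": 0, "ay": 0, "az": 0}
    - {"dx": 0.01, "dy": 0.03, "dz": 0, "ax": 0, "ay": 0, "az": 0}
    - {"dx": 0.015, "dy": 0.03, "dz": 0, "ax": 0, "ay": 0, "az": 0}
    - {"dx": 0.015, "dy": 0.02, "dz": 0, "ax": 0, "ay": 0, "az": 0}
    - {"dx": 0.015, "dy": 0.02, "dz": 0, "ax": 0, "ay": 0, "az": 0}

```text
time_s: 20.1
ee_pos: [0.5149, 0.2426, 0.169]
eef_rot: [3.135, -0.038, -3.069]
force: [0.6, 0.6, 0.1]
grip_width: 0.0328
```

```bash
python3 look.py w14
```

```text
20.2 [0.514  0.2439 0.1692] [ 3.1345 -0.0382 -3.0659] [ 0.3703  0.3992  1.4935  0.0187  1.2834 -1.2817]
tcp in bay -0.05543875716101779 -0.2566256937018527
```

```bash
python3 - <<'E'
from h import *
from bowl import BX,BY,O
z=np.load('w14.npz');C=(z['K'],z['T']);p=np.r_[O-.04*BX-.283*BY,.076];u=pix(C,p);print('expected px',u)
im=cv2.imread('pics/w14.png');h,s,v=cv2.split(cv2.cvtColor(im,cv2.COLOR_BGR2HSV))
m=((h>19)&(h<28)&(v>225)&(s>150)).astype(np.uint8);x,y=u.astype(int);w=np.zeros_like(m);w[max(0,y-40):y+40,x-40:x+40]=m[max(0,y-40):y+40,x-40:x+40]
n,l,st,ce=cv2.connectedComponentsWithStats(w);print(st[1:],ce[1:])
for i in range(1,n):
    if st[i,4]>100: d=ray(C,ce[i],.076)[:2];print(d,(d-O)@BX,(d-O)@BY)
print(tool()[:3,:3])
E
```

```text
expected px [356.3098 228.4482]
[[316 216   6  10  48]
 [350 216  16  25 361]] [[318.0833 220.0833]
 [357.7175 227.5485]]
[0.4953 0.2695] -0.039429474967041835 -0.28395929931545827
[[-0.9964 -0.0754 -0.0386]
 [-0.0756  0.9971  0.0042]
 [ 0.0382  0.0071 -0.9992]]
```

Call:
play_rows:
  commands:
    - {"dx": 0.008, "dy": 0.013, "dz": 0, "ax": 0, "ay": -1, "az": -0.7}
    - {"dx": 0.007, "dy": 0.012, "dz": 0, "ax": 0, "ay": -1, "az": -0.7}
    - {"dx": 0, "dy": 0, "dz": 0.02, "ax": 0, "ay": 0, "az": 0}
    - {"dx": 0, "dy": 0, "dz": 0.02, "ax": 0, "ay": 0, "az": 0}
    - {"dx": 0, "dy": 0, "dz": 0, "ax": 0, "ay": 0, "az": 0}

```text
time_s: 20.62
ee_pos: [0.4943, 0.2673, 0.1268]
eef_rot: [3.135, -0.002, -3.039]
force: [-1.6, -0.0, -1.4]
grip_width: 0.0328
```

Call:
play_rows:
  commands:
    - {"dx": 0, "dy": 0.002, "dz": 0.02, "ax": 0, "ay": 0, "az": 0}
    - {"dx": 0, "dy": 0, "dz": 0.02, "ax": 0, "ay": 0, "az": 0}
    - {"dx": 0, "dy": 0, "dz": 0.015, "ax": 0, "ay": 0, "az": 0}
    - {"dx": 0, "dy": 0, "dz": 0.01, "ax": 0, "ay": 0, "az": 0}
    - {"dx": 0, "dy": 0, "dz": 0, "ax": 0, "ay": 0, "az": 0}

```text
time_s: 21.03
ee_pos: [0.4946, 0.2681, 0.0613]
eef_rot: [3.136, -0.002, -3.041]
force: [0.0, -0.9, -0.8]
grip_width: 0.0331
```

Call:
play_rows:
  commands:
    - {"dx": 0, "dy": 0, "dz": 0.001, "ax": 0, "ay": 0, "az": 0}
    - {"dx": 0, "dy": 0, "dz": 0, "ax": 0, "ay": 0, "az": 0}
    - {"dx": 0, "dy": 0, "dz": 0, "ax": 0, "ay": 0, "az": 0}
    - {"dx": 0, "dy": 0, "dz": 0, "ax": 0, "ay": 0, "az": 0}
    - {"dx": 0, "dy": 0, "dz": 0, "ax": 0, "ay": 0, "az": 0}
  claw: 0
  squeeze: 15

```text
time_s: 21.45
ee_pos: [0.4957, 0.2679, 0.0629]
eef_rot: [3.135, 0.001, -3.041]
force: [3.0, 2.2, -11.3]
grip_width: 0.012
```

Call:
play_rows:
  commands:
    - {"dx": 0, "dy": -0.006, "dz": 0.003, "ax": 0, "ay": 0, "az": 0}
    - {"dx": 0, "dy": -0.0105, "dz": 0, "ax": 0, "ay": 0, "az": 0}
    - {"dx": 0, "dy": -0.0105, "dz": 0, "ax": 0, "ay": 0, "az": 0}
    - {"dx": 0, "dy": -0.0105, "dz": 0, "ax": 0, "ay": 0, "az": 0}
    - {"dx": 0, "dy": -0.0105, "dz": 0, "ax": 0, "ay": 0, "az": 0}

```text
time_s: 21.87
ee_pos: [0.5016, 0.2195, 0.0617]
eef_rot: [3.133, 0.005, -3.038]
force: [1.4, 2.6, -3.2]
grip_width: 0.0117
```

Call:
play_rows:
  commands:
    - {"dx": 0, "dy": -0.0105, "dz": 0.001, "ax": 0, "ay": 0, "az": 0}
    - {"dx": 0, "dy": -0.0105, "dz": 0, "ax": 0, "ay": 0, "az": 0}
    - {"dx": 0, "dy": -0.0105, "dz": 0, "ax": 0, "ay": 0, "az": 0}
    - {"dx": 0, "dy": -0.0105, "dz": 0, "ax": 0, "ay": 0, "az": 0}
    - {"dx": 0, "dy": -0.0105, "dz": 0, "ax": 0, "ay": 0, "az": 0}

```text
time_s: 22.28
ee_pos: [0.5078, 0.1611, 0.0617]
eef_rot: [3.132, 0.006, -3.04]
force: [1.2, 2.4, -0.8]
grip_width: 0.0119
```

Call:
play_rows:
  commands:
    - {"dx": 0, "dy": -0.0105, "dz": 0, "ax": 0, "ay": 0, "az": 0}
    - {"dx": 0, "dy": -0.0105, "dz": 0, "ax": 0, "ay": 0, "az": 0}
    - {"dx": 0, "dy": -0.009, "dz": 0, "ax": 0, "ay": 0, "az": 0}
    - {"dx": 0, "dy": -0.005, "dz": 0, "ax": 0, "ay": 0, "az": 0}
    - {"dx": 0, "dy": -0.002, "dz": 0, "ax": 0, "ay": 0, "az": 0}

```text
time_s: 22.7
ee_pos: [0.5121, 0.12, 0.0617]
eef_rot: [3.129, 0.007, -3.042]
force: [-1.8, 31.0, -3.8]
grip_width: 0.0126
```

Call:
play_rows:
  commands:
    - {"dx": 0, "dy": -0.002, "dz": 0, "ax": 0, "ay": 0, "az": 0}
    - {"dx": 0, "dy": -0.001, "dz": 0, "ax": 0, "ay": 0, "az": 0}
    - {"dx": 0, "dy": -0.001, "dz": 0, "ax": 0, "ay": 0, "az": 0}
    - {"dx": 0, "dy": 0, "dz": 0, "ax": 0, "ay": 0, "az": 0}
    - {"dx": 0, "dy": 0, "dz": 0, "ax": 0, "ay": 0, "az": 0}

```text
time_s: 23.12
ee_pos: [0.512, 0.1206, 0.0616]
eef_rot: [3.12, 0.008, -3.042]
force: [-0.4, 1.2, -1.1]
grip_width: 0.012
```

Call:
play_rows:
  commands:
    - {"dx": 0, "dy": 0, "dz": 0, "ax": 0, "ay": 0, "az": 0}
    - {"dx": 0, "dy": 0, "dz": 0, "ax": 0, "ay": 0, "az": 0}
    - {"dx": 0, "dy": 0, "dz": 0, "ax": 0, "ay": 0, "az": 0}
    - {"dx": 0, "dy": 0, "dz": -0.01, "ax": 0, "ay": 0, "az": 0}
    - {"dx": 0, "dy": 0, "dz": -0.02, "ax": 0, "ay": 0, "az": 0}
  claw: 0.3

```text
time_s: 23.53
ee_pos: [0.5102, 0.1188, 0.0898]
eef_rot: [3.12, 0.001, -3.043]
force: [0.4, -0.1, -0.8]
grip_width: 0.0286
```

Call:
play_rows:
  commands:
    - {"dx": -0.01, "dy": 0, "dz": -0.03, "ax": 0, "ay": 0, "az": 0}
    - {"dx": -0.02, "dy": 0, "dz": -0.03, "ax": 0, "ay": 0, "az": 0}
    - {"dx": -0.02, "dy": -0.02, "dz": -0.02, "ax": 0, "ay": 0, "az": 0}
    - {"dx": -0.03, "dy": -0.03, "dz": -0.01, "ax": 0, "ay": 0, "az": 0}
    - {"dx": -0.02, "dy": -0.03, "dz": 0, "ax": 0, "ay": 0, "az": 0}

```text
time_s: 23.95
ee_pos: [0.617, 0.0503, 0.1907]
eef_rot: [3.121, 0.007, -3.036]
force: [-0.3, -0.5, 0.1]
grip_width: 0.0283
```

Call:
play_rows:
  commands:
    - {"dx": 0, "dy": 0, "dz": 0, "ax": 0, "ay": 6.5, "az": 0}
    - {"dx": 0, "dy": 0, "dz": 0, "ax": 0, "ay": 6.5, "az": 0}
    - {"dx": 0, "dy": -0.01, "dz": 0, "ax": 0, "ay": 6.5, "az": 0}
    - {"dx": 0, "dy": 0, "dz": 0, "ax": 0, "ay": 6, "az": 0}
    - {"dx": 0, "dy": 0, "dz": 0, "ax": 0, "ay": 0, "az": 0}

```text
time_s: 24.37
ee_pos: [0.6206, 0.0327, 0.1969]
eef_rot: [3.12, -0.452, -3.035]
force: [-0.4, -0.3, -0.8]
grip_width: 0.0286
```

```bash
python3 look.py w15 && python3 - <<'E'
import cv2,numpy as np
a=cv2.imread('pics/w15.png');t=cv2.imread('pics/w15t.png');t0=cv2.imread('pics/top0.png')
r=cv2.resize(np.vstack([t0[150:400,90:470],t[150:400,90:470]]),None,fx=.96,fy=.96)
cv2.imwrite('pics/v15.png',np.hstack([cv2.resize(a,(432,324)),r[:324,:365]]) if 0 else np.hstack([cv2.copyMakeBorder(cv2.resize(a,(435,326)),0,480-326,0,0,0),r[:480]]))
E
```

```text
24.4667 [0.6209 0.0328 0.1987] [ 3.1206 -0.4402 -3.0346] [ 0.0036  0.7624  0.9228 -0.0244  1.8963 -1.6721]
tcp in bay -0.1408826816338659 -0.03597848842616556
```

View pics/v15.png

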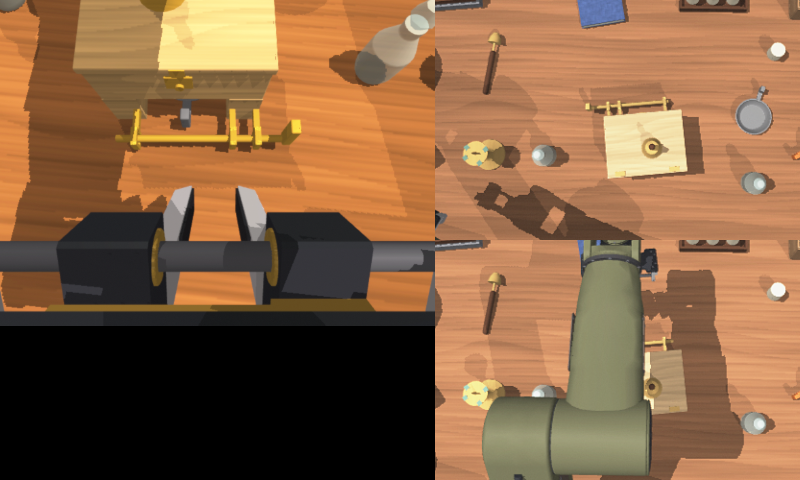

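The last view shows the rod crossing the mouth, with its tip past the far eyelet at crop (118,138). The lug at (185,113) is behind it, and the bystanders that can be seen are unmoved. One last numeric check, then I'll hand in.

```bash
python3 - <<'E'
from h import *
from bowl import BX,BY,O
from station import workorder
z=np.load('w15.npz');C=(z['K'],z['T']);k=640/435
for n,p,zz in(('tip',(116.5,138),.032),('thumb top',(296,124),.076),('lug top outer',(185,118),.046)):
    d=ray(C,np.array(p)*k,zz)[:2]-O;print(n,d@BX,d@BY)
o=ctrl.get_obs();print(o['force'],o['time_s']);print(workorder.hand_in())
E
```

```text
tip -0.04215378002416463 0.08878731496630506
thumb top -0.03898739879614939 -0.13348905474525008
lug top outer -0.01971941319513613 -0.0011994245317155407
[-0.0349  0.717   0.9275] 24.4667
the job is handed in; nothing more can be done
None
```

The pewter dish is stowed under the box with the bolt shot home across the mouth, and the job was handed in at about 24.5 s. The hand-in reports no verdict, so the result rests on my own checks.

**What I did:**
- I drew the bolt back to about 149 mm.
- I dragged the dish in front of the mouth. It swung about 16° in a grip that was too light, so I re-gripped harder and straightened it.
- I slid the bowl in, leaned the gripper back about 41°, pushed the dish to its final place and let go.
- I pushed the bolt to its end stop, with a brief 31 N peak on the wrist.

**Last checks:**

| Item | Measured (bay frame) | Wanted |
|---|---|---|
| Bolt tip | y ≈ +89 mm | +90 mm when fully home |
| Thumb-piece | y ≈ −133 mm | −135 mm when fully home |
| Bowl centre | x ≈ 66–68 mm, y ≈ −1 mm | x 52–95 mm, y within ±15 mm |
| Lug's outer end | x ≈ −20 to −23 mm | behind the rod, whose near side is at −35 mm |

The bowl position is worked out from the lug, because the box hides the bowl itself.

In the last top view, the bystanders not hidden by the arm look unmoved. The arm hid one cruet and the box's left end, and the book was outside the crop I compared. The arm was clear of everything, with about 1 N on the wrist. No check disagreed by more than 3 mm.

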